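Drive a bearing cup square into its block

TASK

Take the thick wooden drift from its stand and, with its end, tap the steel bearing cup down into the wooden block little by little, alternating round the flange so that it never cocks in the bore and is never struck hard, until the flange sits fully home and square on the block. Then lean on the flange with the drift at about 23 N (never over 40) for half a second to prove it seated. Keep the gripper off the cup, stand the drift back in its hole and leave the other things as they are.

Things in the scene. Friction and masses are not known exactly. Their poses are not given: they have to be found in the camera images.
- block: Rectangular medium-brown wooden bearing block fixed to the bench, 150 (its x) x 130 (its y) x 45 mm high, z up, with a vertical through bore in the middle lined with five sprung black grip pads. Origin: centre of its underside, on the bench. Position and yaw vary.
- bore_mouth (a point): Centre of the bore's mouth, in the block's top face (45 mm above the bench); z is the bore's axis, up. The bore is 72 mm wide; the pads stand in to 64 mm.
- cup_rim (a point): Centre of the top face of the steel bearing cup's flange; z is the cup's axis, up. The cup (about 300 g) is a ring open right through, 54 mm inside. Flange: 80 mm outside, 6 mm thick, its flat face 13 mm broad, mean radius 33.5 mm. Skirt below it: 66 mm outside, 24 mm long, gripped by the pads. Home: flange lying on the block, this point 6 mm above bore_mouth.
- cup_seat (a point): Centre of the flange's underside, 6 mm below cup_rim; at the start square, 5 to 8 mm above the block's top. The pads hold the cup by friction: it stays where pushed. A push of some 10 to 20 N on one side of the flange sends that side down while the far side stays or rises: the cup tilts. Over 0.09 rad counts as cocked; over 40 N, even for a moment, is too hard. Once that side is home it stops dead.
- drift_mid (a point): Half-way point of the drift, a plain round beech rod 22 mm thick and 130 mm long, 60 g, standing upright in the stand at the start; z runs along the rod, up; each end is 65 mm from this point. 95 mm of it stands out of the stand.
- stand: Dark wooden stand fixed to the bench, 130 (its x) x 60 (its y) x 45 mm high, z up; origin at the centre of its underside. Its x axis runs from the drift's hole (30 mm wide, at x = -35 mm) to the thin punch's hole (x = +35 mm). Both holes are 35 mm deep, floor 10 mm above the bench. Position and yaw vary; block and stand may change sides.
- drift_hole (a point): Centre of the mouth of the drift's hole, in the stand's top face, 45 mm above the bench; z up. With the drift standing in it drift_mid is 30 mm above this point.
- punch: Bystander: thin dark steel punch, 10 mm thick, 75 mm long, standing in the stand's other hole; origin at its lower end.
- chisel: Bystander: wood chisel lying on the bench along its x, 245 mm long, 28 mm high; origin under its middle.
- sparecup: Bystander: small steel ring, 48 mm outside, 16 mm high, lying on the bench; origin at its underside.
Things that resemble listed ones, but are neither listed nor needed, are in the scene too. What is shaped like the block but turquoise is not meant.

How it is judged:
On the way, in this order (a step that is already met when the one before it is completed fails the run):
1. the drift is lifted out of its stand (z of drift_mid in the frame of drift_hole above 0.07 m), for 0.1 s.
2. the cup is well on its way in and not cocked (z of cup_rim in the frame of bore_mouth below 0.0095 m and angle between the z axis of cup_rim and the z axis of bore_mouth, either way round below 0.09 rad), for 0.1 s.
3. the flange is home and square on the block and is leaned on with the drift at more than 18 N (contact force between drift and cup above 18 N and z of cup_rim in the frame of bore_mouth below 0.0075 m and angle between the z axis of cup_rim and the z axis of bore_mouth, either way round below 0.03 rad), for 0.3 s.
At the end, for the whole second after the job is handed in: The flange lies on the block (its top face at most 7.5 mm above the block's top, tilt under 0.03 rad, centred in the bore); the drift, released, stands in its own hole, bottomed and upright within 0.3 rad (z of cup_rim in the frame of bore_mouth below 0.0075 m and angle between the z axis of cup_rim and the z axis of bore_mouth, either way round below 0.03 rad and horizontal distance between cup_rim and bore_mouth below 0.004 m and distance between drift_mid and drift_hole below 0.036 m and angle between the z axis of drift_mid and the z axis of drift_hole, either way round below 0.3 rad and contact force between drift and the fingers below 0.1 N); the robot touches nothing.
It fails at once if the cup cocks in the bore (tilt over 0.09 rad) (angle between the z axis of cup_rim and the z axis of bore_mouth, either way round above 0.09 rad).
It fails at once if the drift strikes or presses the cup with more than 40 N (contact force between drift and cup above 40 N).
It fails at once if the gripper or arm touches the cup (contact force between any of the fingers, the arm and cup above 1 N).
It fails at once if the drift presses the cup with its side instead of its end (contact force between drift and cup above 3 N and angle between drift_mid's own z axis and vertical above 0.5 rad).
It fails at once if a bystander is moved (distance of any of punch, chisel, sparecup from where it was at the start of the episode above 0.03 m).
It also fails if it takes over 72 s, if anything falls off the work surface, if the arm or the gripper's body presses on something with over 40 N, if the wrist force passes 120 N, or if a joint passes its speed limit or range.

ROBOT

A 6-joint arm with a two-finger parallel gripper is mounted at the origin on the work surface. World frame = base frame: x ahead of the robot, y to its left, z up, the work surface at z = 0. Lengths are in m, angles in rad, forces in N, time in s.
With the tool pointing down it reaches from about 0.375 to 0.9 m from the base axis. Payload 3.1 kg.
Tool frame: the origin (TCP) lies on the centre line of the jaws, within the pads' length; the fingertips stand 17 mm ahead of it and the grasp point (between the pads) lies 2 mm behind it (ctrl.finger_overhang is the distance from the TCP to the fingertips, in m); z points along the fingers, y is the line along which they close (so a half turn about z gives the same grasp; the last joint's range is limited). The gripper opens to 87 mm and grips with 3 to 60 N. Pads are 19 mm wide; open, the fingers measure 117 mm over their backs; the gripper's body (75 mm by 190 mm) begins 51 mm behind the grasp point.
Start: joints at [0.966, 0.527, 1.433, -0, 1.181, -0.178], TCP at [0.259, 0.569, 0.24] pointing down, gripper open.
Joint ranges: [-3.08, 3.08], [-0.75, 2.2], [0.22, 2.44], [-1.43, 4.57], [0, 2.65], [-2.85, 2.85]. Speed limits (rad/s): [2.79, 2.79, 3.14, 3.14, 3.14, 3.14].

INTERFACE

Orientations are given as a rotation vector (axis times angle).
In Python, from cell import readout, cams, ctrl gives the robot as it stands.
- The arm moves only by the shell command python3 -m jog 'ROWS' [OPENING] [FORCE]. ROWS is JSON, a list of rows, each a list of 4 numbers: the shift along the tool's x, y, z scaled (see below), then the turn about the tool's z scaled (see below). In form: [[dx, dy, dz, turn], ...]. A call has 1 to 10 rows; each row is the pose to reach, as a shift and turn from the pose commanded when the call began, along the tool's axes at that moment; what a row does not reach only later rows make up. The controller multiplies each number of a shift by 50 cm and each number of a turn by 30 degrees. A row lasts 1/8 s, in which the tool goes at most 62.5 mm and 10.7 degrees, less where a joint would pass 70% of its speed; a pose out of reach is approached as far as the arm can. A call with a number of a shift or a turn outside -1 to 1 is refused whole. A call with a gripper value outside its range is refused whole. OPENING is the closure, from -1 (fully open) to 1 (shut), so that 0 is half open, set as the call begins (- or left out, the last holds). The fingers move at their own pace and stop on an object; FORCE is the grip in N (left out, the last holds). Time passes only in rows, so rows that repeat a pose let the fingers close. It gives the time, the measured TCP pose, the force, the opening and the grip force at its end, in the units of the state.
- readout.sense(): the state, without advancing time (a new reading comes with each control period).
- cams.capture(name): name is "scene" or "top"; returns a dict with "color" (384x512x3 uint8, red, green, blue), "depth" (384x512 float32, m along the optical axis (not along the pixel's ray), 0 where there is no reading), "fx", "fy", "cx", "cy" (pixels), "dist_coeffs" ([k1, k2, p1, p2, k3] as OpenCV has them; the pictures are not rectified), "world_from_camera" (4x4, takes a point from camera to world coordinates). Camera axes: x right, y up, looking along -z (the intrinsics and any distortion apply to the point x, -y, -z); pixel columns grow to the right and rows downward; lengths in m; the calibration is good to about 2 mm. A picture is of the moment at which its call begins.
- ctrl.job_done(): hands the job in; it is judged then, once.
The state is a dict: "t": time; "q": joint angles; "dq": joint speeds; "effort": joint torques, N m; "tcp_pos": TCP position; "eef_rot": TCP orientation; "wrist_force": force on the tool from outside, world axes, zero at the start; "ft_torque": the same for the moment, N m; "gripper_width": finger opening in m; "grip_force": force on a finger pad.
Only numpy, scipy, OpenCV 4.12 (cv2) and the standard library are available. Lean on these libraries where they do the work, as an engineer would, in place of code of your own. Each camera call takes 0.05 s, during which the arm holds its last target. There are 200 camera calls.

## Working session

There is one attempt and no reset: what is moved stays moved. The work goes in short steps, Python scripts to look and compute and a shell command to move; the robot and the scene stay as the last step left them, time stands still between calls to the robot, and variables do not carry over. Pictures are saved under pics/ and viewed, at most 10 in all, crops included, and the job is handed in when it is done.

```bash
ls; mkdir -p pics; python3 - <<'E'
from cell import readout,cams,ctrl
import cv2,numpy as np
s=readout.sense();print(s)
for n in("scene","top"):
    c=cams.capture(n);np.savez(f"pics/{n}0.npz",**c);cv2.imwrite(f"pics/{n}0.png",cv2.cvtColor(c["color"],cv2.COLOR_RGB2BGR))
    print(n,c["fx"],c["cx"],c["cy"],c["dist_coeffs"],c["world_from_camera"].round(3).tolist())
print(ctrl.finger_overhang)
E
```

```text
pics
{'t': 0.0, 'q': array([ 9.65495755e-01,  5.28426153e-01,  1.43388223e+00, -1.84515817e-05,
        1.18136604e+00, -1.78482963e-01]), 'dq': array([ 1.03528603e-03,  9.40180203e-04, -3.45306669e-05, -1.41195990e-03,
        1.83443963e-03, -3.68970360e-05]), 'effort': array([ 5.57727089e-04, -4.40043497e+01, -1.76591492e+01,  6.34181430e-02,
        5.80724515e-02, -1.42510662e-04]), 'tcp_pos': array([0.25831124, 0.56837817, 0.23860255]), 'eef_rot': array([-6.65189925e-01, -3.06956373e+00,  3.03161088e-03]), 'wrist_force': array([0.03399445, 0.26747294, 0.07933542]), 'ft_torque': array([-0.00228106, -0.01739216, -0.03121295]), 'grip_force': 0.0, 'gripper_width': 0.0872858570300904}
scene 397.06008177951975 261.22686502342606 193.97780815041259 [-0.0572956  0.         0.         0.         0.       ] [[-0.554, -0.457, 0.696, 1.039], [0.832, -0.279, 0.479, 0.415], [-0.025, 0.845, 0.535, 0.512], [0.0, 0.0, 0.0, 1.0]]
top 394.1798784373462 255.334510006981 196.6969694296024 [-0.12882745  0.          0.          0.          0.        ] [[0.026, 0.98, -0.197, 0.267], [-0.999, 0.02, -0.028, 0.024], [-0.024, 0.197, 0.98, 0.986], [0.0, 0.0, 0.0, 1.0]]
0.017
```

View pics/top0.png

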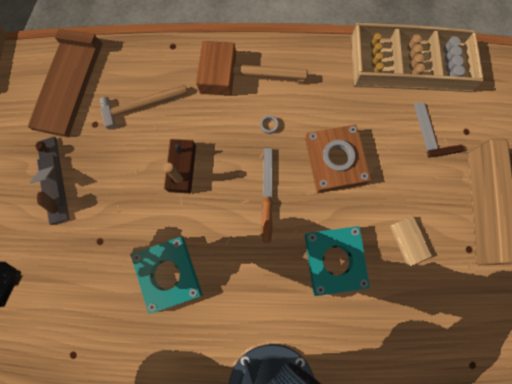

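View pics/scene0.png

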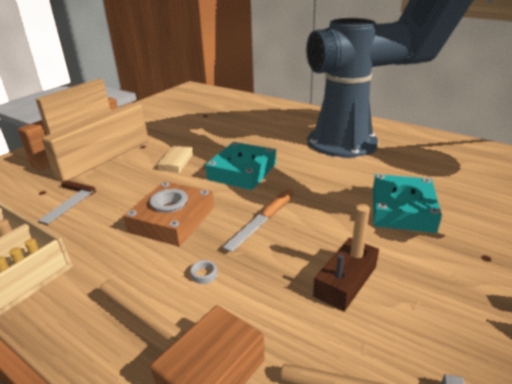

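The top view shows the brown block with the cup at (338,155). The dark stand is at (180,165), with the drift on its near side at about (173,172) and the punch behind it at about (183,150). The block-like candidates are brown (337,158) and turquoise (165,275) and (337,260). Only the brown one fits the description, and it is also the one holding the cup. Next I'll measure from both views and make one confirming crop.

```bash
cat > h.py <<'E'
import numpy as np,cv2
from scipy.optimize import least_squares
def cloud(c):
    K=np.array([[c["fx"],0,c["cx"]],[0,c["fy"],c["cy"]],[0,0,1.]])
    d=c["depth"];v,u=np.mgrid[:d.shape[0],:d.shape[1]]
    n=cv2.undistortPoints(np.stack([u,v],-1).reshape(-1,1,2).astype(float),K,np.array(c["dist_coeffs"],float)).reshape(*d.shape,2)
    p=np.stack([n[...,0]*d,-n[...,1]*d,-d],-1);T=np.asarray(c["world_from_camera"])
    w=p@T[:3,:3].T+T[:3,3];w[d==0]=np.nan
    return w
def load(f):return dict(np.load(f))
def near(w,x,y,r,z0,z1):
    m=(np.hypot(w[...,0]-x,w[...,1]-y)<r)&(w[...,2]>z0)&(w[...,2]<z1);return m
def circ(p,r=None):
    if r is None:
        f=lambda a:np.hypot(p[:,0]-a[0],p[:,1]-a[1])-a[2];return least_squares(f,[*p.mean(0)[:2],.03],loss='soft_l1',f_scale=.002).x
    f=lambda a:np.hypot(p[:,0]-a[0],p[:,1]-a[1])-r;return least_squares(f,p.mean(0)[:2],loss='soft_l1',f_scale=.002).x
E
python3 - <<'E'
from h import *
ims=[]
for n,bl,st in(("top",(338,155),(180,160)),("scene",(168,200),(345,275))):
    c=load(f"pics/{n}0.npz");w=cloud(c)
    print(n,"bench z",np.nanmedian(w[200:230,210:240,2]) )
    P=w[bl[1]-35:bl[1]+35,bl[0]-40:bl[0]+40].reshape(-1,3);ctr=np.nanmedian(P,0);print("block med",ctr)
    m=near(w,ctr[0],ctr[1],.12,.04,.049);b=cv2.minAreaRect(w[m][:,:2].astype(np.float32)*1000);print("blocktop",np.median(w[m][:,2]),b)
    m=near(w,b[0][0]/1000,b[0][1]/1000,.05,.0535,.075);p=w[m];print("flange n",len(p),"z",np.percentile(p[:,2],[10,50,90]),"circle",circ(p), 'minenc',cv2.minEnclosingCircle(p[:,:2].astype(np.float32)*1000))
    P=w[st[1]-20:st[1]+20,st[0]-12:st[0]+12].reshape(-1,3);ctr=np.nanmedian(P,0);print("stand med",ctr)
    m=near(w,ctr[0],ctr[1],.1,.038,.05);p=w[m];b=cv2.minAreaRect(p[:,:2].astype(np.float32)*1000);print("stand top",np.median(p[:,2]),b)
    m=near(w,ctr[0],ctr[1],.1,.055,.2);p=w[m];
    m=near(w,ctr[0],ctr[1],.1,.1,.2);q=w[m];print("drift n",len(q),q.mean(0),"zmax",np.percentile(q[:,2],[50,98,100]))
    print("r11 circle drift",circ(q,.011))
    m=near(w,ctr[0],ctr[1],.1,.055,.09);k=w[m];k=k[np.hypot(*(k[:,:2]-circ(q,.011)).T)>.03];print("punch",len(k),k.mean(0),k[:,2].max())
    for (x,y) in(bl,st):ims.append(cv2.resize(c["color"][y-45:y+45,x-45:x+45],(300,300)))
cv2.imwrite("pics/crop.png",cv2.cvtColor(np.vstack([np.hstack(ims[:2]),np.hstack(ims[2:])]),cv2.COLOR_RGB2BGR))
E
```

```text
top bench z -0.0011198318611201907
block med [ 0.57538325 -0.15416441  0.02629299]
blocktop 0.043694375528087415 ((564.975830078125, -153.3170623779297), (150.03688049316406, 131.3433837890625), 11.5913724899292)
flange n 350 z [0.05411471 0.05562851 0.05744376] circle [ 0.5639085  -0.15150843  0.03380423] minenc ((564.48828125, -151.82533264160156), 40.5413818359375)
stand med [0.54792972 0.24094595 0.04425955]
stand top 0.043872081468539825 ((536.3926391601562, 246.90274047851562), (61.996585845947266, 129.48199462890625), 86.5535888671875)
drift n 114 [0.49930396 0.2457677  0.12958001] zmax [0.13704221 0.14158093 0.14205211]
r11 circle drift [0.5025889  0.24964067]
punch 29 [0.5690102  0.24445855 0.07451363] 0.08529383586461414
scene bench z 0.0010935089862830205
block med [ 0.54220411 -0.1762993   0.02918334]
blocktop 0.04594021161787121 ((563.3307495117188, -153.8927001953125), (155.4306640625, 134.06900024414062), 11.75133991241455)
flange n 406 z [0.05521481 0.05767611 0.05879705] circle [ 0.56570271 -0.15069048  0.03412991] minenc ((563.3565673828125, -153.04197692871094), 41.091190338134766)
stand med [0.5725862  0.25273976 0.0447344 ]
stand top 0.044789685174633775 ((537.7998046875, 245.3927459716797), (62.053367614746094, 130.71644592285156), 87.8053970336914)
drift n 333 [0.50749653 0.24888793 0.12464178] zmax [0.12583284 0.14100265 0.14187442]
r11 circle drift [0.50088514 0.24685738]
punch 104 [0.57412575 0.24439012 0.07285081] 0.0859215206190635
```

View pics/crop.png

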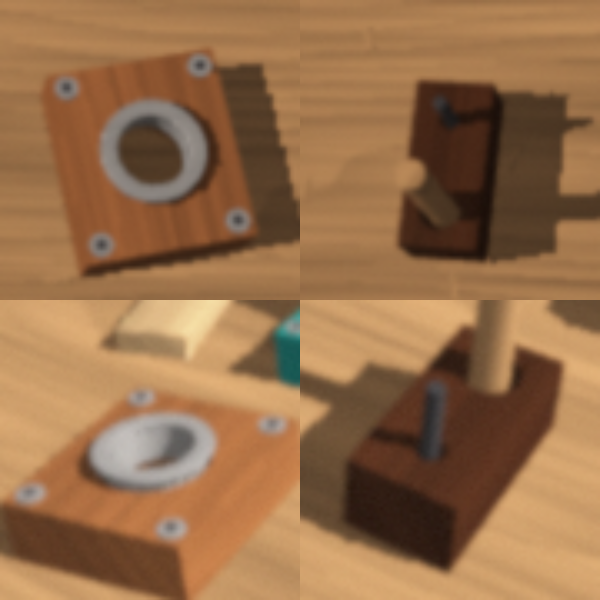

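The crop confirms both: the brown block holds the steel cup, and the thick beech rod stands in the dark stand with the thin punch in the other hole. Now I'll work out the approach.

```bash
cat >> h.py <<'E'
from scipy.spatial.transform import Rotation as R
def rel(x,y,z,ydeg=None):
    from cell import readout
    s=readout.sense();r=R.from_rotvec(s["eef_rot"]);M=r.as_matrix()
    d=M.T@(np.array([x,y,z])-s["tcp_pos"])
    yaw=np.degrees(np.arctan2(M[1,1],M[0,1]));t=0 if ydeg is None else yaw-ydeg
    print("t",round(s["t"],2),"tcp",s["tcp_pos"].round(4),"yaw_y",yaw.round(1),"rows",(d/.5).round(4),round(t/30,3),"F",s["wrist_force"].round(1))
E
python3 -c "
from h import *
rel(.502,.248,.2,87.5)"
```

```text
t 0.1 tcp [0.2584 0.5684 0.2387] yaw_y 65.5 rows [-0.7089 -0.3814  0.0778] -0.732 F [ 0.   0.  -0.2]
```

```bash
python3 -m jog '[[-0.709,-0.381,0.078,-0.732],[-0.709,-0.381,0.078,-0.732],[-0.709,-0.381,0.078,-0.732],[-0.709,-0.381,0.078,-0.732],[-0.709,-0.381,0.078,-0.732],[-0.709,-0.381,0.078,-0.732],[-0.709,-0.381,0.078,-0.732],[-0.709,-0.381,0.078,-0.732],[-0.709,-0.381,0.078,-0.732]]' -1
python3 - <<'E'
from h import *
from cell import cams
rel(.502,.248,.102,87.5)
c=cams.capture("scene");w=cloud(c);m=near(w,.502,.248,.03,.06,.16);q=w[m];print(len(q),circ(q,.011))
cv2.imwrite("pics/s1.png",cv2.cvtColor(c["color"],cv2.COLOR_RGB2BGR))
E
```

```text
t: 1.23
tcp_pos: [0.5017, 0.2491, 0.2002]
eef_rot: [-0.069, -3.139, -0.0]
wrist_force: [-0.1, -0.9, 0.3]
gripper_width: 0.0872
grip_force: 0.0
t 1.23 tcp [0.5017 0.2491 0.2002] yaw_y 87.5 rows [-0.0009 -0.0021  0.1965] -0.0 F [-0.1 -0.9  0.3]
568 [0.50086377 0.24656345]
```

View pics/s1.png

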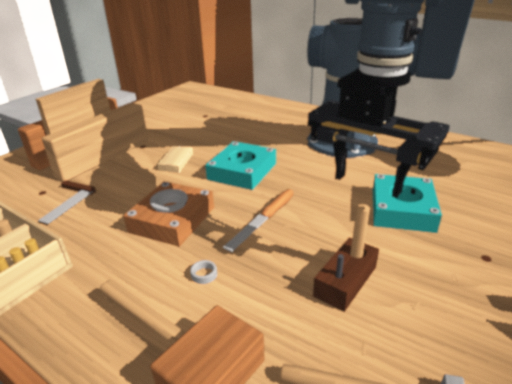

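The gripper stands above the drift (360,230) with its fingers either side. Now I'll descend and grip.

```bash
python3 -m jog '[[0,-0.002,0.1,0],[0,-0.002,0.16,0],[0,-0.002,0.196,0],[0,-0.002,0.196,0],[0,-0.002,0.196,0]]' -1
python3 -m jog '[[0,0,0,0],[0,0,0,0],[0,0,0,0],[0,0,0,0],[0,0,0,0],[0,0,0,0],[0,0,0,0],[0,0,0,0]]' 1 55
python3 -c "
from h import *
rel(.502,.248,.26,87.5)"
```

```text
t: 1.9
tcp_pos: [0.5025, 0.2488, 0.1033]
eef_rot: [0.066, 3.14, 0.001]
wrist_force: [0.5, -0.6, -1.0]
gripper_width: 0.0868
grip_force: 0.0
t: 2.9
tcp_pos: [0.5024, 0.2477, 0.1025]
eef_rot: [-0.068, -3.141, 0.0]
wrist_force: [0.5, -0.9, 0.5]
gripper_width: 0.0211
grip_force: 55.0
t 2.9 tcp [0.5024 0.2477 0.1025] yaw_y 87.5 rows [ 0.0009  0.0005 -0.3151] 0.0 F [ 0.5 -0.9  0.5]
```

```bash
python3 -m jog '[[0,0,-0.08,0],[0,0,-0.16,0],[0,0,-0.24,0],[0,0,-0.315,0],[0,0,-0.315,0],[0,0,-0.315,0],[0,0,-0.315,0]]'
python3 - <<'E'
from h import *
from cell import cams
for n in("scene","top"):
    c=cams.capture(n);w=cloud(c)
    m=near(w,.5024,.2477,.03,.15,.225);q=w[m];
    if len(q)<10: print(n,len(q));continue
    for a,b in((.15,.175),(.175,.2),(.2,.225)):
        k=q[(q[:,2]>a)&(q[:,2]<b)]
        if len(k)>9:print(n,a,len(k),k[:,2].min(),circ(k,.011),)
    print(q[:,2].min())
rel(.5645,-.1525,.2,87.5)
E
```

```text
t: 3.78
tcp_pos: [0.5014, 0.2475, 0.2583]
eef_rot: [-0.068, -3.137, 0.002]
wrist_force: [0.5, -0.7, -1.1]
gripper_width: 0.0212
grip_force: 55.0
scene 0.15 61 0.16618963434807804 [0.49936196 0.24708867]
scene 0.175 192 0.17500125915702774 [0.50004811 0.2475616 ]
scene 0.2 202 0.2002728433709447 [0.50025942 0.24762405]
0.16618963434807804
top 0.15 14 0.16504896475931408 [0.50167495 0.24943394]
top 0.175 36 0.17538268497484177 [0.50195741 0.24801088]
top 0.2 14 0.20088946386013062 [0.50137209 0.24850533]
0.16504896475931408
t 3.88 tcp [0.5018 0.2475 0.2585] yaw_y 87.5 rows [-0.1606 -0.7937  0.1174] 0.0 F [-0.6  0.2 -1.1]
```

```bash
python3 -m jog '[[-0.16,-0.794,0.1,0],[-0.16,-0.794,0.1,0],[-0.16,-0.794,0.1,0],[-0.16,-0.794,0.1,0],[-0.16,-0.794,0.1,0],[-0.16,-0.794,0.1,0],[-0.16,-0.794,0.1,0],[-0.16,-0.794,0.1,0],[-0.16,-0.794,0.1,0],[-0.16,-0.794,0.1,0]]'
python3 - <<'E'
from h import *
from cell import cams
rel(.5645,-.1525,.155,87.5)
c=cams.capture("scene");cv2.imwrite("pics/s2.png",cv2.cvtColor(c["color"],cv2.COLOR_RGB2BGR))
w=cloud(c);m=near(w,.5645,-.1525,.025,.10,.18);q=w[m];print(circ(q,.011),q[:,2].min())
m=near(w,.5645,-.1525,.046,.053,.065);p=w[m];print(len(p),circ(p),np.median(p[:,2]))
E
```

```text
t: 5.12
tcp_pos: [0.5648, -0.1507, 0.21]
eef_rot: [-0.066, -3.14, -0.001]
wrist_force: [0.4, -0.1, 0.6]
gripper_width: 0.0211
grip_force: 55.0
t 5.12 tcp [ 0.5648 -0.1507  0.21  ] yaw_y 87.6 rows [ 0.0004 -0.0036  0.1099] 0.004 F [ 0.4 -0.1  0.6]
[ 0.56345136 -0.15043725] 0.11691679254767989
411 [ 0.5655916  -0.15083304  0.03418657] 0.05754686030289047
```

View pics/s2.png

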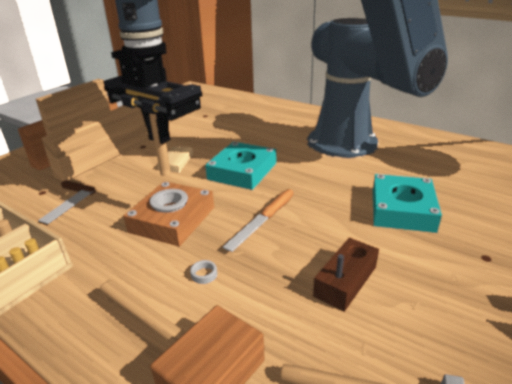

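The drift hangs upright at (163,160) over the cup at (168,200). Its stand hole (360,253) is empty. I'll creep down on the first side.

```bash
cat > f.sh <<'E'
grep -E "tcp_pos|wrist" | sed 's/tcp_pos: //;s/wrist_force/F/' | paste -sd' '
E
python3 -m jog '[[0.062,-0.0026,0.06,0],[0.062,-0.0026,0.1,0],[0.062,-0.0026,0.112,0],[0.062,-0.0026,0.112,0],[0.062,-0.0026,0.112,0]]' | sh f.sh
for i in 1 2 3 4 5; do :; done
python3 -m jog '[[0,0,0.001,0],[0,0,0.002,0]]' | sh f.sh
python3 -m jog '[[0,0,0.001,0],[0,0,0.002,0]]' | sh f.sh
python3 -m jog '[[0,0,0.001,0],[0,0,0.002,0]]' | sh f.sh
python3 -m jog '[[0,0,0.001,0],[0,0,0.002,0]]' | sh f.sh
```

```text
[0.5351, -0.1524, 0.155] F: [-0.1, 0.3, 0.1]
[0.5344, -0.1524, 0.1535] F: [0.7, 0.4, -0.9]
[0.5341, -0.1523, 0.1521] F: [-0.8, 0.5, -0.1]
[0.5341, -0.1523, 0.151] F: [0.3, -0.8, -0.4]
[0.5341, -0.1523, 0.15] F: [0.4, -0.6, -1.4]
```

```bash

python3 -m jog '[[0,0,0.001,0],[0,0,0.001,0]]' | sh f.sh
python3 -m jog '[[0,0,0.001,0],[0,0,0.001,0]]' | sh f.sh
python3 -m jog '[[0,0,0.001,0],[0,0,0.001,0]]' | sh f.sh
```

```text
[0.5341, -0.1522, 0.1495] F: [1.1, -0.1, -0.2]
[0.5342, -0.1523, 0.1492] F: [0.2, -0.6, 0.5]
[0.5342, -0.1523, 0.1491] F: [-0.8, 0.6, 4.8]
```

```bash

python3 -m jog '[[0,0,0.001,0],[0,0,0.001,0]]' | sh f.sh
python3 -m jog '[[0,0,0.001,0],[0,0,0.001,0]]' | sh f.sh
python3 -m jog '[[0,0,0.001,0],[0,0,0.001,0]]' | sh f.sh
```

```text
[0.5343, -0.1524, 0.149] F: [-2.0, 0.0, 8.3]
[0.5343, -0.1523, 0.1489] F: [-2.8, 0.7, 10.3]
[0.5343, -0.1524, 0.1487] F: [-2.4, 0.8, 13.2]
```

```bash

python3 -m jog '[[0,0,0.001,0],[0,0,0.001,0]]' | sh f.sh
python3 -m jog '[[0,0,0.001,0],[0,0,0.001,0]]' | sh f.sh
python3 -m jog '[[0,0,0.001,0],[0,0,0.001,0]]' | sh f.sh
```

```text
[0.5342, -0.1524, 0.1485] F: [-2.6, 0.4, 13.3]
[0.5342, -0.1524, 0.1481] F: [-2.9, 2.2, 15.2]
[0.5341, -0.1524, 0.1478] F: [-3.9, 1.2, 15.5]
```

```bash

python3 -m jog '[[0,0,0.001,0],[0,0,0.001,0]]' | sh f.sh
python3 -m jog '[[0,0,-0.02,0],[-0.06,0,-0.02,0],[-0.124,0,-0.02,0],[-0.124,0,-0.02,0],[-0.124,0,-0.014,0],[-0.124,0,-0.014,0]]' | sh f.sh
python3 -m jog '[[0,0,0.002,0],[0,0,0.002,0]]' | sh f.sh
python3 -m jog '[[0,0,0.002,0],[0,0,0.002,0]]' | sh f.sh
python3 -m jog '[[0,0,0.002,0],[0,0,0.002,0]]' | sh f.sh
python3 -m jog '[[0,0,0.002,0],[0,0,0.002,0]]' | sh f.sh
```

```text
[0.534, -0.1524, 0.1473] F: [-3.4, 1.5, 15.9]
[0.5945, -0.1545, 0.1513] F: [-0.1, -0.1, -0.3]
[0.5956, -0.155, 0.151] F: [-0.0, 0.4, 0.3]
[0.596, -0.155, 0.15] F: [-0.4, -0.4, -0.7]
[0.5962, -0.155, 0.1494] F: [0.5, -0.6, 1.8]
[0.5964, -0.1551, 0.1491] F: [-1.2, 1.1, 6.3]
```

```bash

python3 -m jog '[[0,0,0.002,0],[0,0,0.002,0]]' | sh f.sh
python3 -m jog '[[0,0,0.002,0],[0,0,0.002,0]]' | sh f.sh
python3 -m jog '[[0,0,0.002,0],[0,0,0.002,0]]' | sh f.sh
python3 -m jog '[[0,0,0.002,0],[0,0,0.002,0]]' | sh f.sh
```

```text
[0.5965, -0.1551, 0.1486] F: [-0.7, 0.2, 7.9]
[0.5967, -0.1551, 0.148] F: [-1.4, 1.1, 9.9]
[0.597, -0.1552, 0.1474] F: [-1.3, 1.4, 11.5]
[0.5972, -0.1552, 0.1468] F: [-2.6, 1.8, 14.2]
```

```bash

python3 -m jog '[[0,0,0.002,0],[0,0,0.002,0]]' | sh f.sh
python3 -m jog '[[0,0,-0.024,0],[0.03,0.03,-0.024,0],[0.062,0.062,-0.024,0],[0.062,0.062,-0.024,0],[0.062,0.062,-0.014,0],[0.062,0.062,-0.014,0]]' | sh f.sh
python3 -m jog '[[0,0,0.002,0],[0,0,0.002,0]]' | sh f.sh
python3 -m jog '[[0,0,0.002,0],[0,0,0.002,0]]' | sh f.sh
python3 -m jog '[[0,0,0.002,0],[0,0,0.002,0]]' | sh f.sh
python3 -m jog '[[0,0,0.002,0],[0,0,0.002,0]]' | sh f.sh
python3 -m jog '[[0,0,0.002,0],[0,0,0.002,0]]' | sh f.sh
python3 -m jog '[[0,0,0.002,0],[0,0,0.002,0]]' | sh f.sh
```

```text
[0.5974, -0.1552, 0.1461] F: [-0.9, 1.4, 14.3]
[0.567, -0.1234, 0.1495] F: [-0.9, -0.2, -0.9]
[0.5666, -0.123, 0.1489] F: [0.1, -0.9, 0.4]
[0.5664, -0.1227, 0.148] F: [0.0, -0.6, -0.3]
[0.5665, -0.1227, 0.1473] F: [0.5, -0.1, 1.3]
[0.5666, -0.1226, 0.1469] F: [-2.2, 0.5, 5.7]
[0.5668, -0.1226, 0.1467] F: [-1.4, 1.0, 9.6]
[0.5668, -0.1225, 0.1461] F: [-2.7, 2.2, 12.0]
```

```bash

python3 -m jog '[[0,0,0.002,0],[0,0,0.002,0]]' | sh f.sh
python3 -m jog '[[0,0,0.002,0],[0,0,0.002,0]]' | sh f.sh
python3 -m jog '[[0,0,-0.024,0],[0,-0.06,-0.024,0],[0,-0.124,-0.024,0],[0,-0.124,-0.024,0],[0,-0.124,-0.014,0],[0,-0.124,-0.014,0]]' | sh f.sh
python3 -m jog '[[0,0,0.002,0],[0,0,0.002,0]]' | sh f.sh
python3 -m jog '[[0,0,0.002,0],[0,0,0.002,0]]' | sh f.sh
python3 -m jog '[[0,0,0.002,0],[0,0,0.002,0]]' | sh f.sh
python3 -m jog '[[0,0,0.002,0],[0,0,0.002,0]]' | sh f.sh
python3 -m jog '[[0,0,0.002,0],[0,0,0.002,0]]' | sh f.sh
python3 -m jog '[[0,0,0.002,0],[0,0,0.002,0]]' | sh f.sh
```

```text
[0.5668, -0.1223, 0.1454] F: [-2.0, 1.7, 13.7]
[0.5669, -0.1221, 0.1446] F: [-2.5, 2.7, 14.9]
[0.5631, -0.1833, 0.1483] F: [-0.5, -0.2, 0.1]
[0.5637, -0.184, 0.148] F: [-0.8, 0.2, -1.3]
[0.5639, -0.1844, 0.1475] F: [-0.5, 1.2, 2.6]
[0.5639, -0.1845, 0.147] F: [-1.2, 0.8, 6.3]
[0.564, -0.1847, 0.1463] F: [-1.1, 1.5, 7.4]
[0.564, -0.185, 0.1456] F: [-1.0, 1.2, 8.8]
[0.564, -0.1851, 0.145] F: [-2.0, 2.0, 11.3]
```

```bash

python3 -m jog '[[0,0,0.002,0],[0,0,0.002,0]]' | sh f.sh
python3 -m jog '[[0,0,0.002,0],[0,0,0.002,0]]' | sh f.sh
python3 -m jog '[[0,0,-0.024,0],[0.03,0.03,-0.024,0],[0.062,0.062,-0.024,0],[0.062,0.062,-0.024,0],[0.062,0.062,-0.014,0],[0.062,0.062,-0.014,0]]' | sh f.sh
python3 -m jog '[[0,0,0.002,0],[0,0,0.002,0]]' | sh f.sh
python3 -m jog '[[0,0,0.002,0],[0,0,0.002,0]]' | sh f.sh
python3 -m jog '[[0,0,0.002,0],[0,0,0.002,0]]' | sh f.sh
python3 -m jog '[[0,0,0.002,0],[0,0,0.002,0]]' | sh f.sh
python3 -m jog '[[0,0,0.002,0],[0,0,0.002,0]]' | sh f.sh
python3 - <<'E'
from h import *
from cell import cams
for n in("scene","top"):
    c=cams.capture(n);w=cloud(c)
    b=near(w,.5655,-.1525,.075,.038,.049);p=w[near(w,.5655,-.1525,.042,.049,.065)]
    p=p[np.hypot(p[:,0]-.5655,p[:,1]+.1525)>.026]
    A=np.c_[p[:,:2]-[.5655,-.1525],np.ones(len(p))];s=np.linalg.lstsq(A,p[:,2],rcond=None)[0];print(n,len(p),s[:2],s[2]-np.median(w[b][:,2]))
rel(.5655,-.152,.15)
E
```

```text
[0.5641, -0.1852, 0.1444] F: [-3.6, 0.7, 13.9]
[0.5642, -0.1854, 0.1437] F: [-3.1, 0.2, 14.8]
[0.5347, -0.153, 0.1476] F: [0.1, -0.3, 0.0]
[0.5343, -0.1526, 0.1469] F: [0.3, 0.7, -0.7]
[0.5341, -0.1523, 0.146] F: [0.3, -1.0, -0.4]
[0.5341, -0.1523, 0.145] F: [-0.7, 0.3, -0.8]
[0.5341, -0.1523, 0.1446] F: [-0.9, -0.0, 4.1]
[0.5342, -0.1523, 0.1442] F: [-1.9, 0.3, 9.0]
scene 382 [-0.02191869  0.0101542 ] 0.007093420189703395
top 0 [0. 0.] nan
t 19.9 tcp [ 0.5342 -0.1523  0.1442] yaw_y 87.5 rows [-0.0626  0.0034 -0.0115] 0.0 F [-2.2  0.5  8.3]
  return _methods._mean(a, axis=axis, dtype=dtype,
  ret = ret.dtype.type(ret / rcount)
```

```bash

python3 -m jog '[[0,0,0.002,0],[0,0,0.002,0]]' | sh f.sh
python3 -m jog '[[0,0,0.002,0],[0,0,0.002,0]]' | sh f.sh
python3 -m jog '[[0,0,0.001,0],[0,0,0.001,0]]' | sh f.sh
python3 -m jog '[[0,0,0.001,0],[0,0,0.001,0]]' | sh f.sh
```

```text
[0.5341, -0.1523, 0.1437] F: [-1.6, 1.8, 12.2]
[0.5342, -0.1523, 0.1435] F: [-3.7, 1.8, 17.0]
[0.5342, -0.1523, 0.1435] F: [-3.9, 1.6, 19.1]
[0.5342, -0.1523, 0.1434] F: [-5.0, 1.8, 22.3]
```

A has stopped dead, so that side is home. Now B.

```bash

python3 -m jog '[[0,0,-0.024,0],[-0.06,0,-0.024,0],[-0.124,0,-0.024,0],[-0.124,0,-0.024,0],[-0.124,0,-0.012,0],[-0.124,0,-0.012,0]]' | sh f.sh
python3 -m jog '[[0,0,0.002,0],[0,0,0.002,0]]' | sh f.sh
python3 -m jog '[[0,0,0.002,0],[0,0,0.002,0]]' | sh f.sh
python3 -m jog '[[0,0,0.002,0],[0,0,0.002,0]]' | sh f.sh
python3 -m jog '[[0,0,0.002,0],[0,0,0.002,0]]' | sh f.sh
python3 -m jog '[[0,0,0.002,0],[0,0,0.002,0]]' | sh f.sh
python3 -m jog '[[0,0,0.001,0],[0,0,0.001,0]]' | sh f.sh
python3 -m jog '[[0,0,0.001,0],[0,0,0.001,0]]' | sh f.sh
```

```text
[0.5947, -0.1546, 0.1452] F: [-0.5, -0.4, -0.4]
[0.5955, -0.1549, 0.145] F: [0.6, -0.3, -0.5]
[0.596, -0.1551, 0.1446] F: [-1.2, 0.7, 3.2]
[0.5961, -0.155, 0.1442] F: [-2.6, 0.6, 7.0]
[0.5963, -0.155, 0.1437] F: [-3.2, -0.1, 10.3]
[0.5964, -0.155, 0.1434] F: [-3.4, 0.5, 13.4]
[0.5965, -0.155, 0.1434] F: [-3.4, 0.8, 14.4]
[0.5965, -0.155, 0.1434] F: [-3.8, 1.6, 17.6]
```

B is home too, at the same height. Now C, then D.

```bash

python3 -m jog '[[0,0,-0.024,0],[0.03,0.03,-0.024,0],[0.062,0.062,-0.024,0],[0.062,0.062,-0.024,0],[0.062,0.062,-0.012,0],[0.062,0.062,-0.012,0]]' | sh f.sh
python3 -m jog '[[0,0,0.002,0],[0,0,0.004,0],[0,0,0.004,0]]' | sh f.sh
python3 -m jog '[[0,0,0.002,0],[0,0,0.002,0]]' | sh f.sh
python3 -m jog '[[0,0,0.002,0],[0,0,0.002,0]]' | sh f.sh
python3 -m jog '[[0,0,0.002,0],[0,0,0.002,0]]' | sh f.sh
python3 -m jog '[[0,0,0.002,0],[0,0,0.002,0]]' | sh f.sh
echo D
python3 -m jog '[[0,0,-0.024,0],[0,-0.06,-0.024,0],[0,-0.124,-0.024,0],[0,-0.124,-0.024,0],[0,-0.124,-0.012,0],[0,-0.124,-0.012,0]]' | sh f.sh
python3 -m jog '[[0,0,0.002,0],[0,0,0.004,0],[0,0,0.004,0]]' | sh f.sh
python3 -m jog '[[0,0,0.002,0],[0,0,0.002,0]]' | sh f.sh
python3 -m jog '[[0,0,0.002,0],[0,0,0.002,0]]' | sh f.sh
python3 -m jog '[[0,0,0.002,0],[0,0,0.002,0]]' | sh f.sh
python3 -m jog '[[0,0,0.001,0],[0,0,0.001,0]]' | sh f.sh
```

```text
[0.5669, -0.1233, 0.1454] F: [-0.1, -0.4, -0.7]
[0.5666, -0.1228, 0.144] F: [0.7, 0.1, -0.7]
[0.5666, -0.1227, 0.1437] F: [-1.5, 0.6, 4.6]
[0.5667, -0.1227, 0.1434] F: [-2.1, 1.3, 9.0]
[0.5668, -0.1227, 0.1433] F: [-2.6, 1.5, 13.8]
[0.5669, -0.1227, 0.1433] F: [-4.5, 1.7, 19.3]
D
[0.563, -0.1832, 0.1451] F: [-0.1, -0.2, -1.6]
[0.5638, -0.1844, 0.144] F: [-0.2, 1.0, -0.3]
[0.5639, -0.1846, 0.1436] F: [0.3, 0.2, 3.9]
[0.564, -0.1847, 0.1435] F: [-2.1, 0.9, 8.9]
[0.5641, -0.1847, 0.1434] F: [-2.4, 2.2, 13.4]
[0.5642, -0.1847, 0.1433] F: [-3.5, 1.9, 16.2]
```

All four sides are home at the same level. Now I'll lean at about 23 N.

```bash

python3 -m jog '[[0,0,0.002,0],[0,0,0.003,0],[0,0,0.003,0]]' | sh f.sh
python3 -m jog '[[0,0,0,0],[0,0,0,0]]' | sh f.sh
```

```text
[0.5643, -0.1847, 0.1433] F: [-4.5, 2.4, 23.0]
[0.5643, -0.1847, 0.1432] F: [-5.0, 2.7, 24.1]
```

```bash

python3 -m jog '[[0,0,0,0],[0,0,0,0],[0,0,0,0],[0,0,0,0],[0,0,0,0],[0,0,0,0]]' | sh f.sh
python3 -m jog '[[0,0,-0.03,0],[0,0,-0.1,0],[0,0,-0.18,0],[0,0,-0.18,0],[0,0,-0.18,0]]' | sh f.sh
python3 - <<'E'
from h import *
from cell import cams,readout
for n in("scene","top"):
    c=cams.capture(n);w=cloud(c)
    b=near(w,.5655,-.1525,.075,.038,.048);p=w[near(w,.5655,-.1525,.042,.0485,.065)]
    p=p[np.hypot(p[:,0]-.5655,p[:,1]+.1525)>.026]
    if len(p)>30:
        A=np.c_[p[:,:2]-[.5655,-.1525],np.ones(len(p))];s=np.linalg.lstsq(A,p[:,2],rcond=None)[0];print(n,len(p),s[:2],s[2]-np.median(w[b][:,2]),circ(p))
    t=readout.sense()["tcp_pos"];q=w[near(w,t[0],t[1],.03,t[2]-.11,t[2]-.03)]
    if len(q)>30:
        z=q[:,2];print(n,"drift",len(q),z.min()-t[2],circ(q[z<np.median(z)],.011)-t[:2],circ(q[z>=np.median(z)],.011)-t[:2])
rel(.5025,.2477,.2325,87.5)
E
```

```text
[0.5643, -0.1847, 0.1433] F: [-4.7, 3.1, 23.7]
[0.5631, -0.1844, 0.2282] F: [-2.0, 0.4, -0.4]
scene 383 [-0.0016334 -0.003958 ] 0.005891311035000846 [ 0.56612797 -0.15119026  0.03411083]
scene drift 309 -0.09174456669335657 [-0.00103695 -0.000221  ] [-0.00100914 -0.0002875 ]
t 29.75 tcp [ 0.5627 -0.1841  0.2274] yaw_y 87.5 rows [ 0.158   0.8576 -0.0084] -0.0 F [-0.8 -1.2 -0.5]
```

The flange is home at 5.9 mm and square, and the drift has not slipped in the grip. Now I'll take it back to the stand.

```bash
python3 -m jog '[[0.158,0.858,-0.01,0],[0.158,0.858,-0.01,0],[0.158,0.858,-0.01,0],[0.158,0.858,-0.01,0],[0.158,0.858,-0.01,0],[0.158,0.858,-0.01,0],[0.158,0.858,-0.01,0],[0.158,0.858,-0.01,0],[0.158,0.858,-0.01,0],[0.158,0.858,-0.01,0]]' | sh f.sh
python3 -m jog '[[0,0,0,0],[0,0,0,0]]' | sh f.sh
python3 - <<'E'
from h import *
rel(.5022,.2477,.145,87.5)
E
```

```text
[0.5036, 0.2459, 0.2334] F: [-0.8, -0.8, -1.0]
[0.5038, 0.2464, 0.2341] F: [-0.5, 0.3, -0.6]
t 31.25 tcp [0.5038 0.2464 0.2341] yaw_y 87.4 rows [0.0033 0.0024 0.1781] -0.003 F [-0.5  0.3 -0.6]
```

```bash
python3 -m jog '[[0.003,0.002,0.08,0],[0.003,0.002,0.15,0],[0.003,0.002,0.178,0],[0.003,0.002,0.178,0],[0.003,0.002,0.178,0]]' | sh f.sh
python3 - <<'E'
from h import *
from cell import cams
c=cams.capture("scene");cv2.imwrite("pics/s3.png",cv2.resize(cv2.cvtColor(c["color"][180:320,280:440],cv2.COLOR_RGB2BGR),(640,560)))
E
python3 -m jog '[[0,0,0.01,0],[0,0,0.016,0],[0,0,0.016,0]]' | sh f.sh
python3 -m jog '[[0,0,0.006,0],[0,0,0.008,0],[0,0,0.008,0]]' | sh f.sh
```

```text
[0.5031, 0.2487, 0.1463] F: [0.4, -1.0, -0.1]
[0.5018, 0.2485, 0.1369] F: [1.6, -0.1, 0.1]
[0.5019, 0.2485, 0.1329] F: [0.3, -0.9, -0.2]
```

View pics/s3.png

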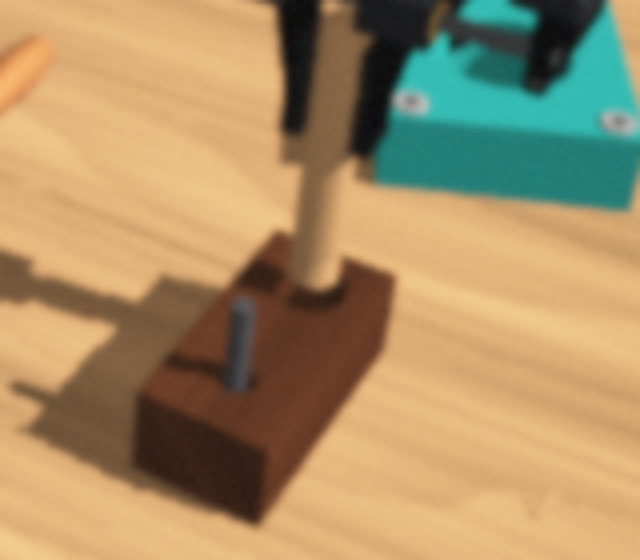

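The crop shows the drift end at (315,285) right over its hole, with the punch still in place at (240,345). The tip is now about 5 mm in with no force showing, so I'll carry on down.

```bash
python3 -m jog '[[0,0,0.012,0],[0,0,0.024,0],[0,0,0.036,0],[0,0,0.05,0],[0,0,0.05,0],[0,0,0.05,0]]' | sh f.sh
python3 -m jog '[[0,0,0.004,0],[0,0,0.009,0],[0,0,0.009,0]]' | sh f.sh
python3 -m jog '[[0,0,0.002,0],[0,0,0.002,0]]' | sh f.sh
```

```text
[0.5021, 0.2485, 0.108] F: [0.1, 0.6, -0.7]
[0.5019, 0.2485, 0.1034] F: [0.3, 0.0, -1.0]
[0.502, 0.2485, 0.1025] F: [-0.3, -0.2, -0.8]
```

```bash
python3 -m jog '[[0,0,0.002,0],[0,0,0.002,0]]' | sh f.sh
python3 -m jog '[[0,0,0,0],[0,0,0,0],[0,0,0,0],[0,0,0,0],[0,0,0,0],[0,0,0,0],[0,0,0,0]]' -1
python3 -m jog '[[0,0,-0.06,0],[0,0,-0.14,0],[0,0,-0.24,0],[0,0,-0.3,0],[0,0,-0.3,0],[0,0,-0.3,0],[0,0,-0.3,0]]' | sh f.sh
python3 - <<'E'
from h import *
from cell import cams
c=cams.capture("scene");cv2.imwrite("pics/s4.png",cv2.cvtColor(c["color"],cv2.COLOR_RGB2BGR))
w=cloud(c);q=w[near(w,.502,.248,.035,.055,.17)];z=q[:,2];print(len(q),z.max(),circ(q[z<.09],.011),circ(q[z>.1],.011))
E
```

```text
[0.5022, 0.2485, 0.1024] F: [-1.7, -0.8, 5.6]
t: 35.17
tcp_pos: [0.502, 0.2485, 0.1016]
eef_rot: [0.068, 3.141, 0.0]
wrist_force: [0.4, -0.3, -1.0]
gripper_width: 0.0821
grip_force: 0.0
[0.501, 0.2482, 0.2497] F: [0.2, 0.4, 0.1]
602 0.14157762386329403 [0.50052586 0.24815474] [0.50052958 0.24809469]
```

View pics/s4.png

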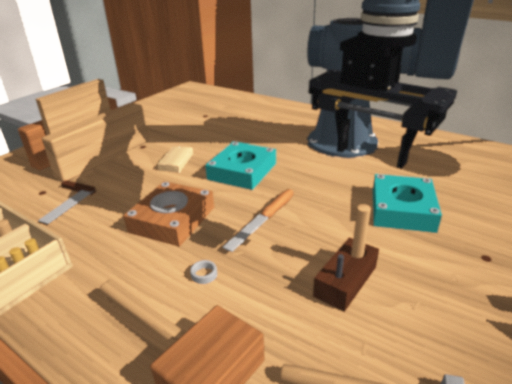

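The drift stands upright and bottomed in its hole (360,232), the cup lies home (168,202), the bystanders have not moved and the gripper is clear.

```bash
python3 -c "
from cell import ctrl
print(ctrl.job_done())"
```

```text
the job is handed in; nothing more can be done
None
```

The job is handed in, but no verdict came back: the cup is home and square (flange top 5.9 mm above the block), I leaned on it at about 24 N for over half a second, and the drift stands back in its hole with the bystanders unmoved.

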